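# Stack corner brackets head to tail

## Task

A pile of corner brackets has been started on the small plywood board. Stack the two other large brackets that carry a nut on it, one on top of the other, nut up, each turned half a turn from the bracket under it and with their square outlines in line, so that every nut stands free in the open corner and the pile lies flat and balanced. Do not shift the bracket on the board, and leave the smaller bracket without a nut where it is.

Things in the scene. Friction and masses are not known exactly. Their poses are not given: they have to be found in the camera images.
- bracket_1_mid (a point): first bracket of the pile, loose and flat on a fixed plywood board (140 x 140 x 15 mm): grey metal L plate 12 mm thick, legs 100 mm long outside, 40 mm wide, a hole near each leg's end, a dark hexagon nut (25 mm wide, 9 mm tall) on top of the heel. Point: middle of its 100 x 100 mm outline, 6 mm above its underside, in the open inner corner, not in metal. x, y run along the legs, z up; see bracket_2
- bracket_2_mid (a point): loose bracket, alike to the first, 0.23 kg, flat on the bench, nut up; may become second or third layer. Same point and axes on all three: in mm from the point, one leg covers x -50..50, y -50..-10, the other x -50..-10, y -50..50; nut at x -30, y -30; open corner towards +x +y
- bracket_3_mid (a point): another loose bracket, alike to the first, 0.23 kg, flat on the bench, nut up; may become second or third layer. Same point and axes as bracket_2. A fixed vice stands between board and robot: carry parts 150 mm or more above the bench; tall panels lean at the far left of the bench (x 0.5 to 0.8 m, y over 0.35 m): keep the arm clear of them
- small_bracket_mid (a point): the wrong bracket, to be left alone: an L-shaped plate of the same metal with 70 mm legs 25 mm wide, 8 mm thick, no nut, lying flat on the bench. Its point is the middle of its square outline, 4 mm above its underside.

How it is judged:
At the end, for the whole second after the job is handed in: The two loose large brackets lie one on the other on the first, 12 and 24 mm above it (within 4 mm), nut up and level within 0.06 rad (laid the same way round they ride on a nut and tilt more), middles within 15 mm of the first's, legs parallel within 0.18 rad; the first level too (((horizontal distance between each of bracket_2_mid, bracket_3_mid and bracket_1_mid below 0.015 m and angle between the x axis of each of bracket_2_mid, bracket_3_mid and the x axis of bracket_1_mid, either way round below 0.18 rad and angle between each of bracket_2_mid, bracket_3_mid's own z axis and vertical below 0.06 rad and z of bracket_2_mid in the frame of bracket_1_mid between 0.008 and 0.016 m and z of bracket_3_mid in the frame of bracket_1_mid between 0.02 and 0.028 m) or (horizontal distance between each of bracket_3_mid, bracket_2_mid and bracket_1_mid below 0.015 m and angle between the x axis of each of bracket_3_mid, bracket_2_mid and the x axis of bracket_1_mid, either way round below 0.18 rad and angle between each of bracket_3_mid, bracket_2_mid's own z axis and vertical below 0.06 rad and z of bracket_3_mid in the frame of bracket_1_mid between 0.008 and 0.016 m and z of bracket_2_mid in the frame of bracket_1_mid between 0.02 and 0.028 m)) and angle between bracket_1_mid's own z axis and vertical below 0.06 rad); the robot touches nothing.
It fails at once if the first bracket is shifted by more than 30 mm (distance of bracket_1_mid from where it was at the start of the episode above 0.03 m).
It fails at once if the small bracket is moved by more than 25 mm (distance of small_bracket_mid from where it was at the start of the episode above 0.025 m).
It also fails if it takes over 64 s, if anything falls off the work surface, if the arm or the gripper's body presses on something with over 40 N, if the wrist force passes 120 N, or if a joint passes its speed limit or range.

## Robot

A 6-joint arm with a two-finger parallel gripper is mounted at the origin on a cart in front of the work surface, level with it; the furniture and walls round the work are solid. World frame = base frame: x ahead of the robot, y to its left, z up, the work surface at z = 0. Lengths are in m, angles in rad, forces in N, time in s.
With the tool pointing down it reaches from about 0.375 to 0.9 m from the base axis. Payload 3.1 kg.
Tool frame: the origin (TCP) lies midway between the tips of the shut fingers; the grasp point (between the pads) lies 19 mm behind it; x points along the fingers, y is the direction in which the jaws open and shut, and the axes are right-handed (so a half turn about x gives the same grasp; the last joint's range is limited). The gripper opens to 87 mm and grips with 3 to 60 N. Pads are 19 mm wide; open, the fingers measure 117 mm over their backs; the gripper's body (75 mm by 190 mm) begins 51 mm behind the grasp point.
Start: joints at [-1.448, 0.527, 1.433, -0, 1.181, -0.178], TCP at [0.186, -0.597, 0.223] pointing down, gripper open.
Joint ranges: [-3.08, 3.08], [-0.75, 2.2], [0.22, 2.44], [-1.43, 4.57], [0, 2.65], [-2.85, 2.85]. Speed limits (rad/s): [2.79, 2.79, 3.14, 3.14, 3.14, 3.14].

## Interface

Orientations are given as a 3x3 rotation matrix whose columns are the frame's x, y, z axes.
In Python, from bench import ctrl gives the robot as it stands.
- The arm moves only by the tool play_rows, never from a script. Its argument "moves" is a list that holds one entry, the list of rows, each a list of 5 numbers: the opening in per cent of the stroke, from 0 (shut) to 100 (fully open), then the shift along the tool's x, y, z in m, then the turn about the tool's x in degrees. A call has 1 to 10 rows; each row is the pose to reach, as a shift and turn from the pose commanded when the call began, along the tool's axes at that moment; what a row does not reach only later rows make up. A row lasts 1/8 s, in which the tool goes at most 62.5 mm and 10.7 degrees, less where a joint would pass 70% of its speed; a pose out of reach is approached as far as the arm can. A call with a gripper value outside its range is refused whole. The fingers move at their own pace and stop on an object; the grip force is fixed at half the most. Time passes only in rows, so rows that repeat a pose let the fingers close. It gives the time, the measured TCP pose, the force and the opening at its end, in the units of the state.
- ctrl.get_state(): the state, without advancing time (a new reading comes with each control period).
- ctrl.snapshot(name): name is "scene" or "side" or "wrist"; returns the picture (480x640x3 uint8, blue, green, red); there is no depth.
- ctrl.get_calibration(name): a dict with "K" (3x3 intrinsics, pixels), "rvec" (rotation vector, rad) and "tvec" (3), from world to camera coordinates, as OpenCV has them; the wrist camera has in their place "T_tool_cam" (4x4, takes a point from camera to tool coordinates, whose origin is the TCP and whose axes are the tool frame's). Camera axes: x right, y down, z forward; pixel columns grow to the right and rows downward; lengths in m; the calibration is good to about 2 mm. A picture is of the moment at which its call begins: read the wrist's pose just before it. get_calibration takes no time and is no camera call.
- ctrl.finish_job(): hands the job in, once; it reports no verdict.
Trained networks look in the newest picture that a camera, given by its name, has taken for a name from the list of things; names that differ only in an ending like _2 or _b are one class to them, and where a whole thing is asked for, a point or a joint stands for the part that bears it (a point fixed in the world has none). Each returns a list of dicts, best first, with "p" (0 to 1); they miss things now and then, are a little off and sometimes report something else, mostly with a low value. They report only what shows in the picture. A call takes as long as a camera call.
- ctrl.regions_of(camera, thing): "region" (480x640 bool, what is visible of it) and "location" ([column, row] in pixels, amid what is visible of it).
- ctrl.place_of(camera, thing): "location" ([column, row] in pixels: a listed point, or the origin of a listed thing).
The state is a dict: "time_s": time; "joint_pos": joint angles; "qvel": joint speeds; "joint_efforts": joint torques, N m; "tcp_pos": TCP position; "tool_rot": TCP orientation; "force": force on the tool from outside, world axes, zero at the start; "torque": the same for the moment, N m; "finger_gap": finger opening in m.
Only numpy, scipy, OpenCV 4.12 (cv2) and the standard library are available. Lean on these libraries where they do the work, as an engineer would, in place of code of your own. Each camera call takes 0.05 s, during which the arm holds its last target.

## Working session

There is one attempt and no reset: what is moved stays moved. The work goes in short steps, Python scripts to look and compute and a tool call to move; the robot and the scene stay as the last step left them, time stands still between calls to the robot, and variables do not carry over. Pictures are saved under pics/ and viewed, and the job is handed in when it is done.

Besides the shell and the picture viewer there is one more tool, called after ">>>" in YAML: its name, and indented under it one key for each argument. play_rows: Moves the arm, as the interface text tells. Its arguments: {"type":"object","properties":{"moves":{"type":"array","items":{"type":"array","items":{"type":"array","items":{"type":"number"}}}}},"required":["moves"]}

```bash
mkdir -p pics; ls; python3 - <<'E'
from bench import ctrl
import cv2,numpy as np
s=ctrl.get_state()
print(s['time_s'],s['tcp_pos'],s['tool_rot'],s['finger_gap'])
for n in ["scene","side","wrist"]:
    cv2.imwrite(f"pics/{n}0.png",ctrl.snapshot(n)); print(n,ctrl.get_calibration(n))
E
```

```text
pics
0.0 [ 0.18571663 -0.59599686  0.22158306] [[-2.76503256e-04  2.97244739e-01 -9.54801282e-01]
 [ 2.10799105e-03 -9.54799024e-01 -2.97244646e-01]
 [-9.99997740e-01 -2.09490167e-03 -3.62584211e-04]] 0.08667417578872888
scene {'K': array([[481.92650351,   0.        , 313.03667486],
       [  0.        , 481.92650351, 237.20046429],
       [  0.        ,   0.        ,   1.        ]]), 'rvec': array([ 2.33851171, -0.64365809,  0.26088867]), 'tvec': array([-0.48577869,  0.20709798,  0.73478362])}
side {'K': array([[463.68431495,   0.        , 320.83984759],
       [  0.        , 463.68431495, 237.69358666],
       [  0.        ,   0.        ,   1.        ]]), 'rvec': array([ 0.81858473, -2.46507006,  1.21786565]), 'tvec': array([0.40949075, 0.27347781, 0.7068366 ])}
wrist {'K': array([[375.08798505,   0.        , 316.49931629],
       [  0.        , 375.08798505, 244.13905329],
       [  0.        ,   0.        ,   1.        ]]), 'T_tool_cam': array([[-7.06861280e-04, -2.90680060e-01,  9.56820047e-01,
        -1.62367539e-01],
       [ 9.99999743e-01, -9.39446106e-05,  7.10220563e-04,
        -8.06844690e-04],
       [-1.16558869e-04,  9.56820304e-01,  2.90680052e-01,
        -7.97903440e-02],
       [ 0.00000000e+00,  0.00000000e+00,  0.00000000e+00,
         1.00000000e+00]])}
```

View pics/scene0.png

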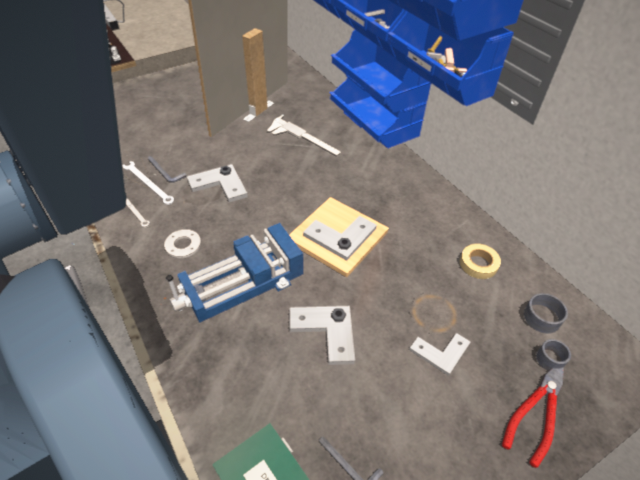

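View pics/side0.png

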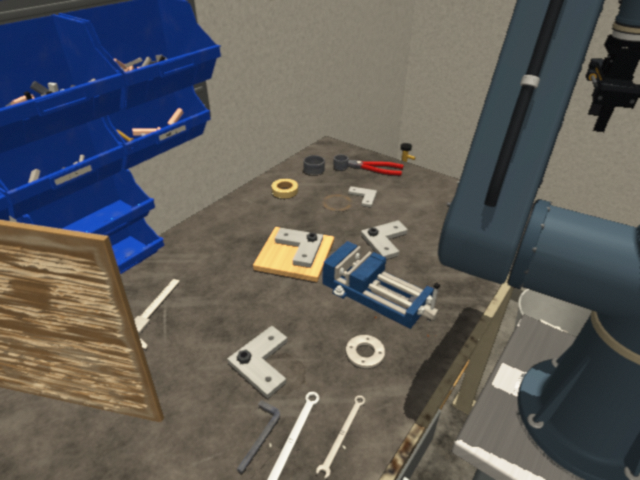

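View pics/wrist0.png

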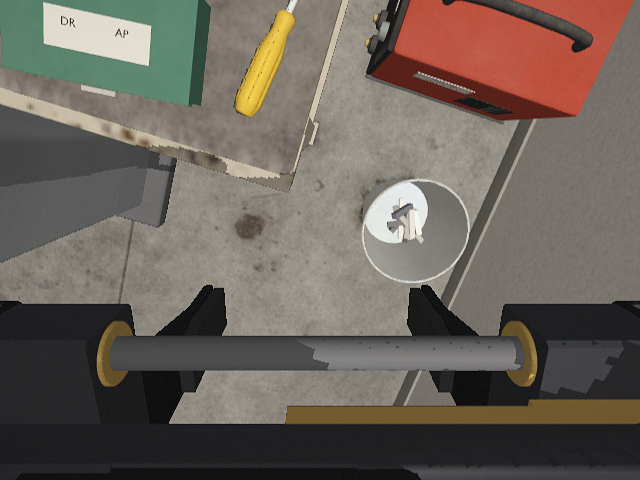

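```bash
cat > h.py <<'E'
from bench import ctrl
import cv2,numpy as np
from scipy.optimize import minimize
L=np.array([[-50,-50],[50,-50],[50,-10],[-10,-10],[-10,50],[-50,50]])/1000.
S=8
def cal(n,st=None):
    c=ctrl.get_calibration(n)
    if 'rvec' in c: return c['K'],c['rvec'],c['tvec']
    T=np.eye(4);T[:3,:3]=st['tool_rot'];T[:3,3]=st['tcp_pos']
    W=np.linalg.inv(T@c['T_tool_cam']); return c['K'],cv2.Rodrigues(W[:3,:3])[0].ravel(),W[:3,3]
def proj(c,P):
    return cv2.projectPoints(np.asarray(P,float).reshape(-1,3),c[1],c[2],c[0],None)[0].reshape(-1,2)
def ray(c,px,z):
    R=cv2.Rodrigues(np.asarray(c[1]))[0]; d=R.T@np.linalg.inv(c[0])@np.array([px[0],px[1],1.]); o=-R.T@np.asarray(c[2])
    return o+d*(z-o[2])/d[2]
def w3(p,xy,z):
    a=p[2];R=np.array([[np.cos(a),-np.sin(a)],[np.sin(a),np.cos(a)]])
    q=np.asarray(xy)@R.T+p[:2]; return np.c_[q,np.full(len(q),z)]
HEX=np.array([[-.03+.01443*np.cos(t),-.03+.01443*np.sin(t)] for t in np.arange(6)*np.pi/3])
def fill(m,pts):
    cv2.fillPoly(m,[np.round(pts*16).astype(np.int32)],1,shift=4)
def render(c,p,z0,nut=True,sc=2):
    m=np.zeros((480*sc,640*sc),np.uint8)
    b=proj(c,w3(p,L,z0))*sc;t=proj(c,w3(p,L,z0+.012))*sc
    fill(m,t);fill(m,b)
    for i in range(6):
        j=(i+1)%6; fill(m,cv2.convexHull(np.float32([b[i],b[j],t[j],t[i]])).reshape(-1,2))
    if nut:
        h=np.r_[proj(c,w3(p,HEX,z0+.012)),proj(c,w3(p,HEX,z0+.021))]*sc
        fill(m,cv2.convexHull(np.float32(h)).reshape(-1,2))
    return cv2.resize(m.astype(np.float32),(640,480),interpolation=cv2.INTER_AREA)
def fit(views,z0,p0):
    def cost(p):
        t=0
        for c,m in views:
            r=render(c,p,z0); t+=1-np.minimum(r,m).sum()/np.maximum(r,m).sum()
        return t/len(views)
    best=None
    for k in range(12):
        q=np.array([p0[0],p0[1],k*np.pi/6])
        r=minimize(cost,q,method='Nelder-Mead',options=dict(initial_simplex=[q,q+[.01,0,0],q+[0,.01,0],q+[0,0,.25]],xatol=2e-4,fatol=1e-4,maxiter=150))
        if best is None or r.fun<best.fun: best=r
    return best.x,best.fun
E
python3 - <<'E'
from h import *
D={}
for n in ["scene","side"]:
    im=ctrl.snapshot(n);c=cal(n)
    D[n]=(c,im,ctrl.regions_of(n,"bracket_2_mid"),ctrl.place_of(n,"bracket_2_mid"))
    for r in D[n][2]: print(n,r['p'],r['location'],r['region'].sum(),ray(c,r['location'],.012).round(3))
    for r in D[n][3]: print(n,'pt',r['p'],r['location'],ray(c,r['location'],.006).round(3))
import pickle;pickle.dump(D,open('D.pkl','wb'))
E
```

```text
scene 0.79 [225.0, 182.4] 1228 [0.477 0.21  0.012]
scene pt 0.94 [214.6, 186.6] [0.455 0.215 0.006]
scene pt 0.19 [337.9, 232.7] [ 0.607 -0.026  0.006]
side 0.7 [261.3, 361.0] 2292 [0.464 0.229 0.012]
```

```bash
python3 - <<'E'
from h import *
D={}
for n in ["scene","side"]:
  c=cal(n); ctrl.snapshot(n)
  for t in ["bracket_1_mid","bracket_3_mid","small_bracket_mid"]:
    for r in ctrl.regions_of(n,t): print(n,t,r['p'],r['location'],r['region'].sum(),ray(c,r['location'],.012).round(3)); D.setdefault(n,[]).append((t,r))
    for r in ctrl.place_of(n,t): print(n,t,'pt',r['p'],r['location'],ray(c,r['location'],.006).round(3))
import pickle;pickle.dump(D,open('D2.pkl','wb'))
print(ctrl.get_state()['time_s'])
E
```

```text
scene bracket_1_mid 0.78 [343.5, 237.3] 1690 [ 0.606 -0.046  0.012]
scene bracket_1_mid pt 0.7 [338.1, 231.3] [ 0.609 -0.024  0.006]
scene bracket_3_mid 0.82 [335.1, 328.2] 2303 [ 0.485 -0.205  0.012]
scene bracket_3_mid pt 0.87 [320.0, 336.0] [ 0.459 -0.201  0.006]
scene small_bracket_mid 0.89 [443.3, 352.2] 1177 [ 0.607 -0.327  0.012]
scene small_bracket_mid pt 0.61 [439.0, 345.2] [ 0.613 -0.312  0.006]
side bracket_1_mid 0.63 [303.3, 240.0] 1094 [ 0.611 -0.071  0.012]
side bracket_1_mid pt 0.59 [295.2, 246.8] [ 0.615 -0.047  0.006]
side bracket_3_mid 0.88 [388.0, 234.5] 955 [ 0.471 -0.202  0.012]
side small_bracket_mid 0.71 [365.8, 193.4] 287 [ 0.604 -0.32   0.012]
side small_bracket_mid pt 0.56 [362.7, 195.5] [ 0.61  -0.315  0.006]
1.15
```

```bash
python3 - <<'E'
from h import *
import pickle
A=pickle.load(open('D.pkl','rb'));B=pickle.load(open('D2.pkl','rb'))
M={2:{n:A[n][2][0]['region'] for n in A}}
for k in (1,3): M[k]={n:[r for t,r in B[n] if t==f'bracket_{k}_mid'][0]['region'] for n in B}
g={1:(.607,-.035,.015),2:(.46,.215,0),3:(.46,-.2,0)}
im={n:A[n][1].copy() for n in A}
for k in M:
  for sel in (['scene'],['side'],['scene','side']):
    p,f=fit([(cal(n),M[k][n].astype(np.float32)) for n in sel],g[k][2],g[k][:2]); print(k,sel,p.round(4),round(f,3))
  for n in im:
    cv2.polylines(im[n],[np.round(proj(cal(n),w3(p,L,g[k][2]+.012))).astype(int)],True,(0,0,255),1)
    cv2.polylines(im[n],[np.round(proj(cal(n),w3(p,HEX,g[k][2]+.021))).astype(int)],True,(0,255,0),1)
cv2.imwrite('pics/f1.png',cv2.resize(im['scene'][140:390,150:420],None,fx=2.2,fy=2.2))
cv2.imwrite('pics/f2.png',cv2.resize(im['side'][200:400,210:430],None,fx=3,fy=3))
E
```

```text
2 ['scene'] [0.4598 0.2125 3.0236] 0.042
2 ['side'] [0.4588 0.2152 3.0346] 0.03
2 ['scene', 'side'] [0.4596 0.2139 3.0381] 0.047
1 ['scene'] [ 0.6058 -0.035   0.3822] 0.036
1 ['side'] [ 0.6051 -0.0324  6.6613] 0.045
1 ['scene', 'side'] [ 0.6055 -0.034   0.364 ] 0.056
3 ['scene'] [ 0.4616 -0.2002  2.6356] 0.051
3 ['side'] [ 0.4612 -0.1986  2.648 ] 0.09
3 ['scene', 'side'] [ 0.4615 -0.2001  2.6357] 0.08
```

View pics/f1.png

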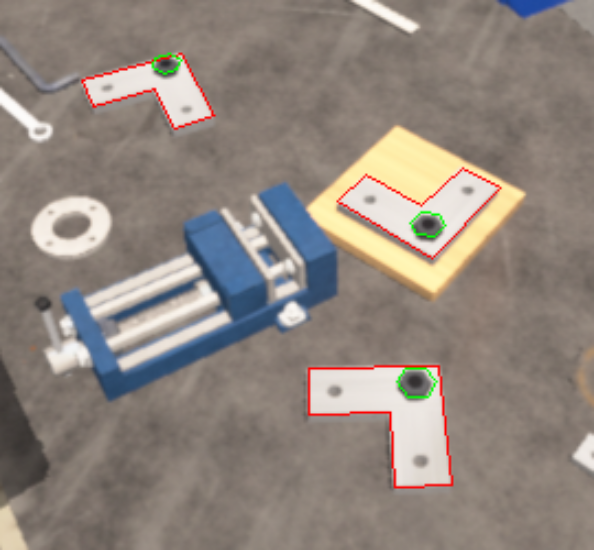

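View pics/f2.png

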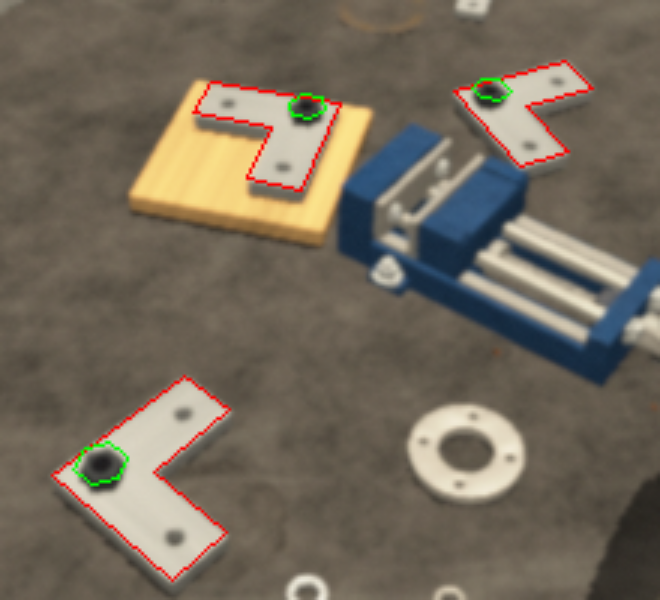

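```bash
python3 - <<'E'
from h import *
a,b=cal('scene'),cal('side')
P=[cv2.Rodrigues(np.asarray(c[1]))[0] for c in (a,b)]
P=[c[0]@np.c_[R,c[2]] for c,R in zip((a,b),P)]
for u,v in [((277,225),(350,243)),((303,249),(385,258)),((235,238),(350,273)),((170,278),(435,288))]:
    X=cv2.triangulatePoints(P[0],P[1],np.float64(u).reshape(2,1),np.float64(v).reshape(2,1)).ravel();X=X[:3]/X[3]
    print(X.round(3),proj(a,X).round(0),proj(b,X).round(0))
E
```

```text
[ 0.471 -0.032  0.099] [[275. 227.]] [[347. 241.]]
[ 0.458 -0.088  0.065] [[284. 266.]] [[368. 243.]]
[0.423 0.013 0.067] [[239. 234.]] [[355. 276.]]
[ 0.285 -0.031  0.083] [[170. 278.]] [[435. 288.]]
```

>>> play_rows:
  moves:
    - [[100, 0.02, -0.273, -0.399, -43.7], [100, 0.02, -0.273, -0.399, -43.7], [100, 0.02, -0.273, -0.399, -43.7], [100, 0.02, -0.273, -0.399, -43.7], [100, 0.02, -0.273, -0.399, -43.7], [100, 0.02, -0.273, -0.399, -43.7], [100, 0.02, -0.273, -0.399, -43.7], [100, 0.02, -0.273, -0.399, -43.7], [100, 0.02, -0.273, -0.399, -43.7], [100, 0.02, -0.273, -0.399, -43.7]]

```text
time_s: 2.4
tcp_pos: [0.4855, -0.2177, 0.2026]
tool_rot: [[-0.0, 0.875, -0.484], [-0.001, -0.484, -0.875], [-1.0, 0.0, 0.001]]
force: [-0.2, -0.2, -0.6]
finger_gap: 0.0868
```

```bash
cat >> h.py <<'E'
def look(name,tag,thing='bracket_2_mid'):
    st=ctrl.get_state(); im=ctrl.snapshot(name); cv2.imwrite(f'pics/{tag}.png',im)
    return st,im,cal(name,st),ctrl.regions_of(name,thing)
def goto(st,x,y,z,th):
    R=st['tool_rot']; d=R.T@(np.array([x,y,z])-st['tcp_pos']); a=np.arctan2(R[1,1],R[0,1])
    print('t',round(st['time_s'],2),'tcp',st['tcp_pos'].round(4),'theta',round(a,4),'shift',d.round(4),'turn',round(-np.degrees((th-a+np.pi)%(2*np.pi)-np.pi),1),'tilt',R[:,0].round(4),'F',st['force'].round(1),'gap',round(st['finger_gap'],4),'j',st['joint_pos'].round(2))
E
python3 - <<'E'
from h import *
st,im,c,r=look('wrist','w1','bracket_3_mid')
goto(st,.486,-.217,.05,-.506)
for q in r:
    print(q['p'],q['location'],q['region'].sum())
p,f=fit([(c,r[0]['region'].astype(np.float32))],0,(.4615,-.2)); print(p,f)
cv2.polylines(im,[np.round(proj(c,w3(p,L,.012))).astype(int)],True,(0,0,255),1);cv2.imwrite('pics/w1o.png',im)
E
```

```text
t 2.4 tcp [ 0.4855 -0.2177  0.2026] theta -0.5055 shift [ 1.526e-01  1.000e-04 -9.000e-04] turn 0.0 tilt [-2.e-04 -5.e-04 -1.e+00] F [-0.2 -0.2 -0.6] gap 0.0868 j [-0.63  0.43  1.69 -0.    1.03 -0.13]
0.67 [303.7, 195.2] 7024
[ 0.46047572 -0.20128635  2.63624273] 0.031788408756256104
```

View pics/w1o.png

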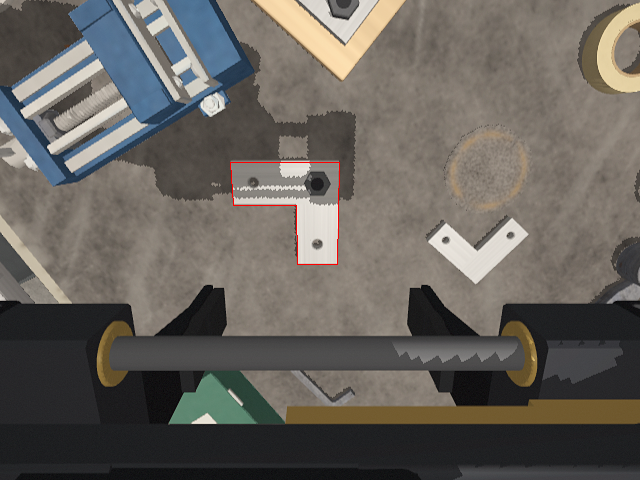

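>>> play_rows:
  moves:
    - [[100, 0.06, 0, 0, 0], [100, 0.12, 0, 0, 0], [100, 0.17, 0, 0, 0], [100, 0.1995, 0, 0, 0], [100, 0.1995, 0, 0, 0], [0, 0.1995, 0, 0, 0], [0, 0.1995, 0, 0, 0], [0, 0.1995, 0, 0, 0], [0, 0.1995, 0, 0, 0], [0, 0.1995, 0, 0, 0]]

```text
time_s: 3.75
tcp_pos: [0.4857, -0.2174, 0.0032]
tool_rot: [[0.0, 0.875, -0.485], [-0.0, -0.485, -0.875], [-1.0, 0.0, 0.0]]
force: [0.2, 0.7, -0.7]
finger_gap: 0.0448
```

>>> play_rows:
  moves:
    - [[0, 0, 0, 0, 0], [0, 0, 0, 0, 0], [0, -0.02, 0, 0, 0], [0, -0.05, 0, 0, 0], [0, -0.1, 0, 0, 0], [0, -0.16, 0, 0, 0], [0, -0.2, 0, 0, 0], [0, -0.2, 0, 0, 0]]

```text
time_s: 4.75
tcp_pos: [0.4873, -0.2186, 0.2061]
tool_rot: [[0.006, 0.875, -0.485], [-0.005, -0.485, -0.875], [-1.0, 0.008, 0.001]]
force: [0.3, 0.6, -2.6]
finger_gap: 0.0397
```

```bash
python3 - <<'E'
from h import *
st,im,c,r=look('wrist','w2','bracket_3_mid')
goto(st,.634,-.026,.17,.37)
p,f=fit([(c,r[0]['region'].astype(np.float32))],st['tcp_pos'][2]-.003,(.4615,-.2)); print(p,f)
E
```

```text
t 4.75 tcp [ 0.4873 -0.2186  0.2061] theta -0.506 shift [ 0.0362  0.0347 -0.2396] turn -50.2 tilt [ 0.0061 -0.0045 -1.    ] F [ 0.3  0.6 -2.6] gap 0.0397 j [-0.63  0.42  1.68 -0.    1.03 -0.12]
[ 0.46204025 -0.20110706  2.63212051] 0.10942453145980835
```

View pics/w2.png

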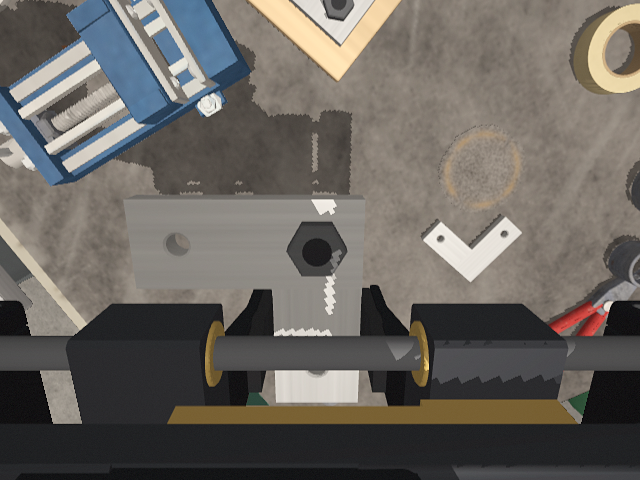

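```bash
python3 - <<'E'
from h import *
im=cv2.imread('pics/w2.png')
cv2.imwrite('pics/w2z.png',cv2.resize(im[180:420,110:380],None,fx=2.9,fy=2.5))
st=ctrl.get_state(); C=ctrl.get_calibration('wrist')
px=np.float64([[364,199],[124.5,199],[137,289],[273,290],[275,403],[358,403]])
ob=np.c_[np.array([[-50,-50],[50,-50],[50,-10],[-10,-10],[-10,50],[-50,50]])/1000.,np.full(6,.006)]
for sel in (range(6),range(4)):
    ok,rv,tv=cv2.solvePnP(ob[list(sel)],px[list(sel)],C['K'],None,flags=cv2.SOLVEPNP_IPPE if len(sel)==4 else 0)
    R=C['T_tool_cam'][:3,:3]@cv2.Rodrigues(rv)[0]; t=C['T_tool_cam'][:3,:3]@tv.ravel()+C['T_tool_cam'][:3,3]
    W=st['tool_rot']
    print((W@R).round(3).tolist(),'pos world',(W@t+st['tcp_pos']).round(4),'tool',t.round(4)); print(cv2.projectPoints(ob,rv,tv,C['K'],None)[0].reshape(-1,2).round(0).tolist())
E
```

```text
[[-0.874, -0.485, 0.019], [0.485, -0.874, 0.019], [0.008, 0.025, 1.0]] pos world [ 0.4593 -0.1998  0.205 ] tool [-0.0026 -0.0305 -0.0026]
[[365.0, 199.0], [125.0, 199.0], [137.0, 289.0], [272.0, 289.0], [276.0, 403.0], [358.0, 403.0]]
[[-0.88, -0.472, -0.05], [0.471, -0.881, 0.029], [-0.058, 0.002, 0.998]] pos world [ 0.4602 -0.1995  0.2071] tool [-0.0047 -0.0299 -0.0033]
[[365.0, 199.0], [124.0, 200.0], [138.0, 288.0], [271.0, 290.0], [277.0, 404.0], [360.0, 407.0]]
```

View pics/w2z.png

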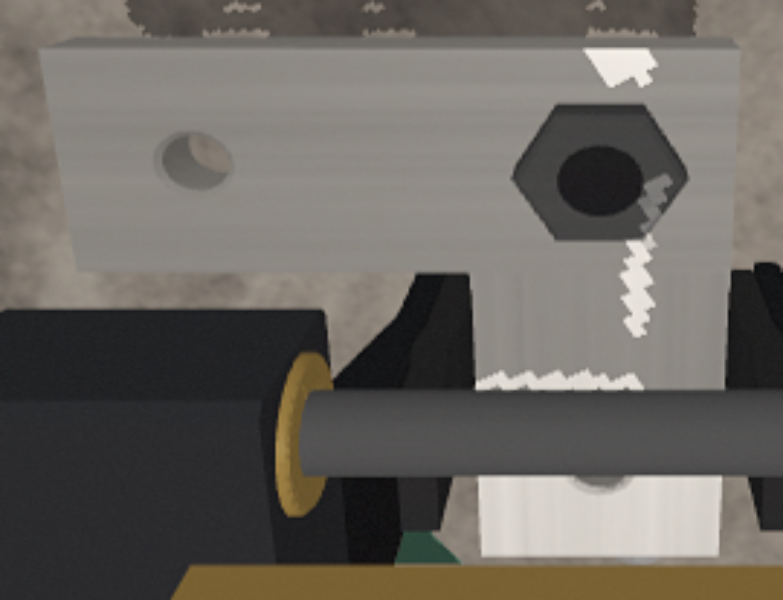

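>>> play_rows:
  moves:
    - [[0, 0.01, 0.0075, -0.048, -10.1], [0, 0.01, 0.015, -0.096, -20.2], [0, 0.01, 0.0225, -0.144, -30.3], [0, 0.01, 0.03, -0.192, -40.4], [0, 0.01, 0.0377, -0.2402, -50.5], [0, 0.01, 0.0377, -0.2402, -50.5], [0, 0.01, 0.0377, -0.2402, -50.5], [0, 0.01, 0.0377, -0.2402, -50.5]]

```text
time_s: 5.85
tcp_pos: [0.6337, -0.0266, 0.1918]
tool_rot: [[-0.003, 0.931, 0.365], [0.0, 0.365, -0.931], [-1.0, -0.003, -0.001]]
force: [-0.4, -0.2, -1.8]
finger_gap: 0.0395
```

```bash
python3 - <<'E'
from h import *
st,im,c,r=look('wrist','w3','bracket_1_mid')
goto(st,.635,-.0258,.04,.375)
for q in r: print(q['p'],q['location'],q['region'].sum())
for z,p in ((.027,(.6055,-.034,.375)),):
  cv2.polylines(im,[np.round(proj(c,w3(p,L,z))).astype(int)],True,(0,0,255),1)
  cv2.polylines(im,[np.round(proj(c,w3(p,HEX,z+.009))).astype(int)],True,(0,255,0),1)
cv2.imwrite('pics/w3o.png',im)
cv2.imwrite('pics/s3.png',ctrl.snapshot('scene'))
E
```

```text
t 5.85 tcp [ 0.6337 -0.0266  0.1918] theta 0.3732 shift [ 0.1517  0.0019 -0.    ] turn -0.1 tilt [-3.1e-03  4.0e-04 -1.0e+00] F [-0.4 -0.2 -1.8] gap 0.0395 j [-0.22  0.58  1.44 -0.    1.13 -0.59]
0.61 [250.5, 180.1] 1417
```

View pics/w3o.png

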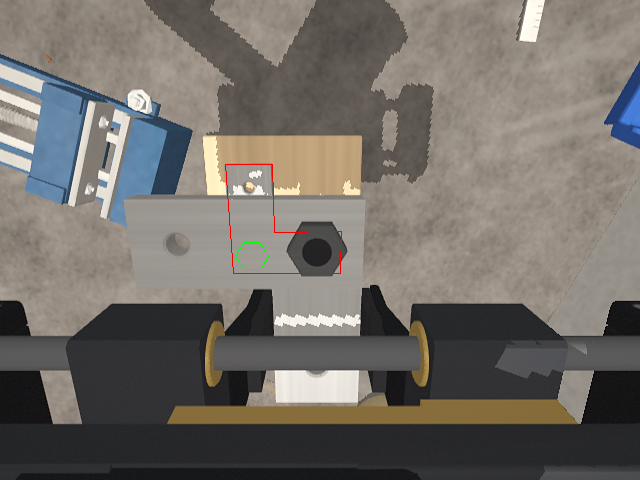

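View pics/s3.png

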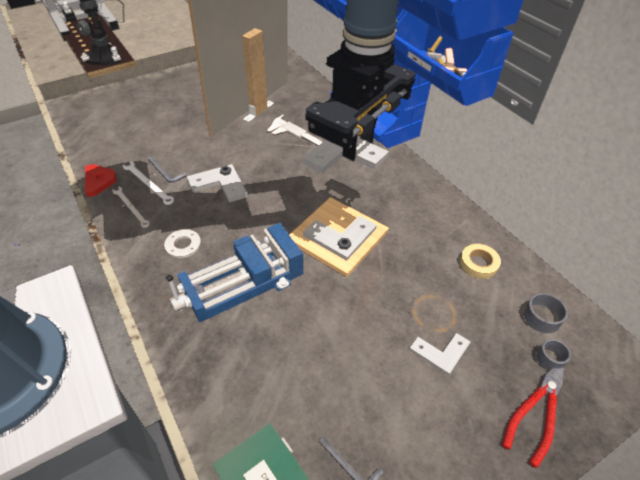

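>>> play_rows:
  moves:
    - [[0, 0.05, 0, 0, 0], [0, 0.1, 0, 0, 0], [0, 0.135, 0, 0, 0], [0, 0.15, 0, 0, 0], [0, 0.156, 0, 0, 0], [0, 0.156, 0, 0, 0], [0, 0.156, 0, 0, 0]]

```text
time_s: 6.88
tcp_pos: [0.6363, -0.0259, 0.0386]
tool_rot: [[0.003, 0.93, 0.366], [-0.001, 0.366, -0.93], [-1.0, 0.003, 0.002]]
force: [-0.2, 0.6, -1.9]
finger_gap: 0.0397
```

```bash
python3 - <<'E'
from h import *
st=ctrl.get_state();goto(st,.635,-.0258,.03,.375)
for n in ('scene','side'): 
  im=ctrl.snapshot(n); cv2.imwrite(f'pics/{n}4.png',im)
cv2.imwrite('pics/both4.png',np.hstack([cv2.resize(cv2.imread('pics/scene4.png')[170:300,260:420],(400,325)),cv2.resize(cv2.imread('pics/side4.png')[190:320,230:390],(400,325))]))
E
```

```text
t 6.88 tcp [ 0.6363 -0.0259  0.0386] theta 0.3751 shift [ 0.0086 -0.0011 -0.0006] turn 0.0 tilt [ 3.e-03 -6.e-04 -1.e+00] F [-0.2  0.6 -1.9] gap 0.0397 j [-0.22  0.78  1.53  0.    0.83 -0.59]
```

View pics/both4.png

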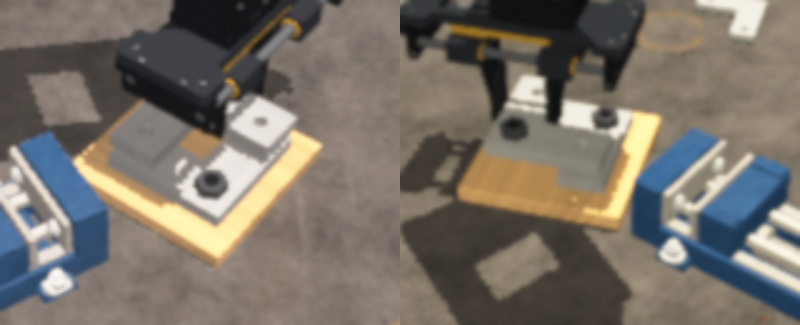

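>>> play_rows:
  moves:
    - [[0, 0.003, 0, 0, 0], [0, 0.005, 0, 0, 0], [0, 0.006, 0, 0, 0], [0, 0.007, 0, 0, 0], [0, 0.007, 0, 0, 0], [0, 0.007, 0, 0, 0]]

```text
time_s: 7.72
tcp_pos: [0.635, -0.0257, 0.0302]
tool_rot: [[-0.0, 0.93, 0.366], [0.0, 0.366, -0.93], [-1.0, -0.0, -0.0]]
force: [-0.1, 0.0, -0.3]
finger_gap: 0.0397
```

>>> play_rows:
  moves:
    - [[0, 0.001, 0, 0, 0], [0, 0.001, 0, 0, 0], [52, 0.001, 0, 0, 0], [58, 0.001, 0, 0, 0], [62, 0.001, 0, 0, 0], [65, 0.001, 0, 0, 0], [65, 0.001, 0, 0, 0]]

```text
time_s: 8.6
tcp_pos: [0.6351, -0.0257, 0.0289]
tool_rot: [[-0.0, 0.93, 0.366], [0.0, 0.366, -0.93], [-1.0, -0.0, -0.0]]
force: [-0.2, -1.1, 0.5]
finger_gap: 0.0564
```

```bash
python3 - <<'E'
from h import *
st=ctrl.get_state();goto(st,.635,-.0258,.03,.375)
E
```

```text
t 8.6 tcp [ 0.6351 -0.0257  0.0289] theta 0.3751 shift [-0.0011 -0.0001  0.0001] turn 0.0 tilt [-1.e-04  0.e+00 -1.e+00] F [-0.2 -1.1  0.5] gap 0.0564 j [-0.22  0.79  1.53  0.    0.81 -0.59]
```

>>> play_rows:
  moves:
    - [[65, -0.02, 0, 0, 0], [65, -0.06, 0, 0, 0], [65, -0.11, 0, 0, 0], [65, -0.16, 0, 0, 0], [65, -0.19, 0, 0, 0], [65, -0.19, 0, 0, 0]]

```text
time_s: 9.35
tcp_pos: [0.6371, -0.026, 0.2237]
tool_rot: [[0.009, 0.93, 0.366], [-0.002, 0.367, -0.93], [-1.0, 0.007, 0.005]]
force: [-0.8, 0.5, -1.3]
finger_gap: 0.0566
```

```bash
python3 - <<'E'
from h import *
import pickle
st,im,c,r=look('wrist','w5','bracket_3_mid')
goto(st,.460,.244,.2,1.46)
def top(c,r,z,g,n):
  for q in r: print(n,q['p'],q['location'],q['region'].sum())
  p,f=fit([(c,r[0]['region'].astype(np.float32))],z,g); print(p.round(4),round(f,3)); return p
p=top(c,r,.027,(.6055,-.034),'w')
v=[(c,r)]
for n in ('scene','side'):
  _,i2,c2,r2=look(n,n+'5','bracket_3_mid'); v.append((c2,r2)); top(c2,r2,.027,(.6055,-.034),n)
cv2.polylines(im,[np.round(proj(c,w3(p,L,.039))).astype(int)],True,(0,0,255),1)
cv2.imwrite('pics/w5o.png',im)
E
```

```text
t 9.35 tcp [ 0.6371 -0.026   0.2237] theta 0.3753 shift [ 0.0217 -0.066  -0.3163] turn -62.2 tilt [ 0.0085 -0.0018 -1.    ] F [-0.8  0.5 -1.3] gap 0.0566 j [-0.22  0.54  1.4   0.    1.19 -0.59]
w 0.7 [300.0, 193.4] 7228
[ 0.6059 -0.0339  3.5167] 0.032
scene 0.58 [339.2, 223.7] 1608
[ 0.6062 -0.0348  3.5196] 0.032
side 0.8 [289.8, 246.1] 1127
[ 0.6065 -0.0319  3.5028] 0.044
```

View pics/w5o.png

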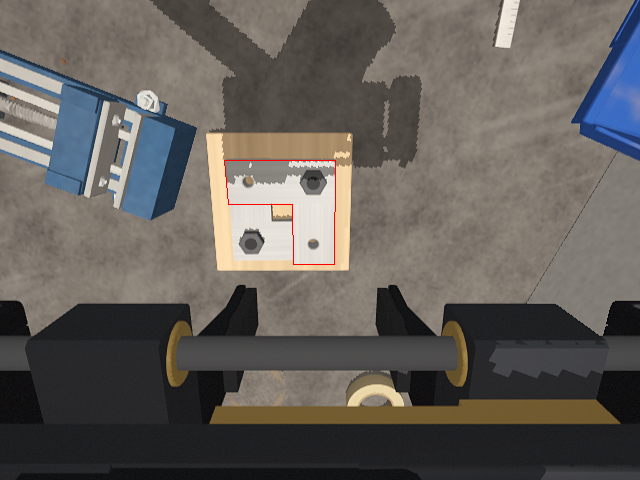

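View pics/scene5.png

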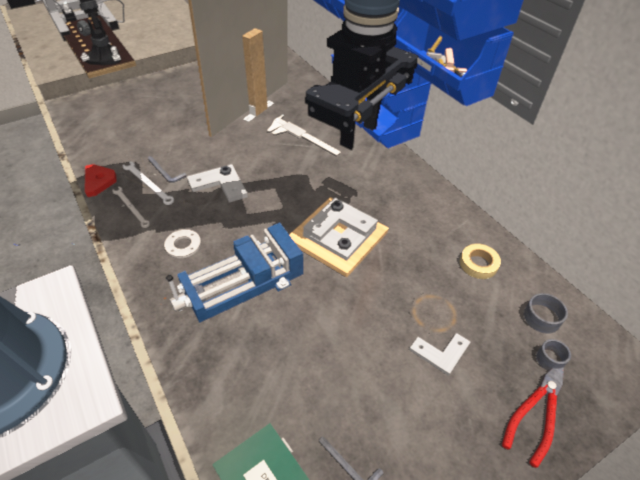

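```bash
python3 - <<'E'
from h import *
c=cal('scene');print(ray(c,(210,136),0),ray(c,(250,120),0))
c=cal('side');print(ray(c,(160,418),0),ray(c,(0,385),0))
E
```

```text
[0.51805442 0.39204471 0.        ] [0.6283572  0.40336568 0.        ]
[0.52190104 0.39203283 0.        ] [7.74495173e-01 5.08704949e-01 1.11022302e-16]
```

>>> play_rows:
  moves:
    - [[65, 0.0, -0.01, -0.06, -10], [65, 0.0, -0.022, -0.118, -20], [80, 0.0, -0.034, -0.175, -30], [100, 0.01, -0.045, -0.23, -40], [100, 0.019, -0.055, -0.28, -50], [100, 0.019, -0.064, -0.315, -60], [100, 0.019, -0.064, -0.315, -62.2], [100, 0.019, -0.064, -0.315, -62.2], [100, 0.019, -0.064, -0.315, -62.2]]

```text
time_s: 10.78
tcp_pos: [0.4602, 0.2437, 0.1996]
tool_rot: [[-0.001, 0.111, 0.994], [-0.0, 0.994, -0.111], [-1.0, -0.0, -0.001]]
force: [0.4, 0.6, 0.4]
finger_gap: 0.0868
```

```bash
python3 - <<'E'
from h import *
st,im,c,r=look('wrist','w6','bracket_2_mid')
for q in r: print(q['p'],q['location'],q['region'].sum())
p,f=fit([(c,r[0]['region'].astype(np.float32))],0,(.4596,.214)); print(p,f)
g=w3(p,[[.003,-.03]],0)[0]; goto(st,g[0],g[1],.003,p[2]-np.pi/2); print(g)
cv2.polylines(im,[np.round(proj(c,w3(p,L,.012))).astype(int)],True,(0,0,255),1);cv2.imwrite('pics/w6o.png',im)
E
```

```text
0.78 [304.7, 237.2] 6761
[0.45896787 0.21384761 3.03448433] 0.039198219776153564
t 10.78 tcp [0.4602 0.2437 0.1996] theta 1.4595 shift [ 0.1966  0.0003 -0.0009] turn -0.2 tilt [-8.e-04 -3.e-04 -1.e+00] F [0.4 0.6 0.4] gap 0.0868 j [ 0.27  0.42  1.72 -0.    1.01 -1.19]
[0.45919217 0.2439964  0.        ]
```

View pics/w6o.png

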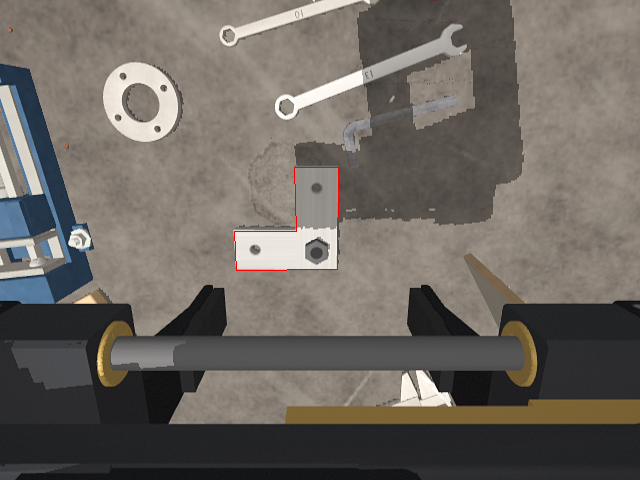

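>>> play_rows:
  moves:
    - [[100, 0.06, 0, -0.0015, 0], [100, 0.12, 0, -0.0015, 0], [100, 0.165, 0, -0.0015, 0], [100, 0.1965, 0, -0.0015, 0], [100, 0.1965, 0, -0.0015, 0], [0, 0.1965, 0, -0.0015, 0], [0, 0.1965, 0, -0.0015, 0], [0, 0.1965, 0, -0.0015, 0], [0, 0.1965, 0, -0.0015, 0], [0, 0.1965, 0, -0.0015, 0]]

```text
time_s: 12.12
tcp_pos: [0.4587, 0.2442, 0.0037]
tool_rot: [[0.0, 0.11, 0.994], [0.0, 0.994, -0.11], [-1.0, 0.0, 0.0]]
force: [-0.5, -0.1, -0.1]
finger_gap: 0.0452
```

>>> play_rows:
  moves:
    - [[0, 0, 0, 0, 0], [0, 0, 0, 0, 0], [0, -0.02, 0, 0, 0], [0, -0.05, 0, 0, 0], [0, -0.1, 0, 0, 0], [0, -0.16, 0, 0, 0], [0, -0.2, 0, 0, 0], [0, -0.2, 0, 0, 0], [0, -0.2, 0, 0, 0]]

```text
time_s: 13.25
tcp_pos: [0.4571, 0.2437, 0.2021]
tool_rot: [[-0.003, 0.11, 0.994], [-0.001, 0.994, -0.11], [-1.0, -0.001, -0.003]]
force: [0.7, -0.6, -2.8]
finger_gap: 0.0392
```

```bash
python3 - <<'E'
from h import *
st,im,c,r=look('wrist','w7','bracket_2_mid')
goto(st,.619,-.061,.2,-1.196)
cv2.imwrite('pics/w7z.png',cv2.resize(im[100:450,200:420],None,fx=1.7,fy=1.7))
E
```

```text
t 13.25 tcp [0.4571 0.2437 0.2021] theta 1.4606 shift [ 0.0018 -0.2851  0.1944] turn 152.2 tilt [-3.3e-03 -8.0e-04 -1.0e+00] F [ 0.7 -0.6 -2.8] gap 0.0392 j [ 0.27  0.41  1.72  0.    1.01 -1.19]
```

View pics/w7.png

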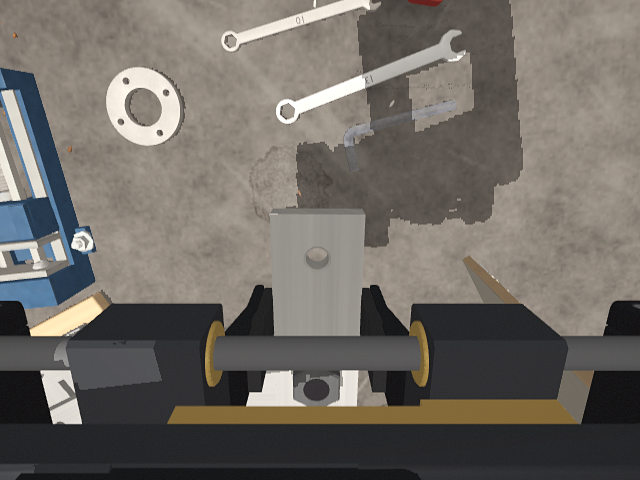

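```bash
python3 - <<'E'
from h import *
st=ctrl.get_state();c=cal('wrist',st)
for px in ((272,214.5),(364,214.5)):
    for h in (.009,.012): print(h,(st['tool_rot'].T@(ray(c,px,st['tcp_pos'][2]+h)-st['tcp_pos'])).round(4))
E
```

```text
0.009 [-0.0087 -0.018  -0.0467]
0.012 [-0.0117 -0.0177 -0.0474]
0.009 [-0.0088  0.0204 -0.0468]
0.012 [-0.0118  0.02   -0.0474]
```

```bash
python3 - <<'E'
import cv2
im=cv2.imread('pics/w7.png');cv2.imwrite('pics/w7z.png',cv2.resize(im[200:300,260:380],None,fx=6,fy=6,interpolation=cv2.INTER_NEAREST))
im=cv2.imread('pics/w7.png');cv2.imwrite('pics/w7y.png',cv2.resize(im[350:410,230:400],None,fx=4.5,fy=4.5,interpolation=cv2.INTER_NEAREST))
E
```

```text
(no output)
```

View pics/w7z.png

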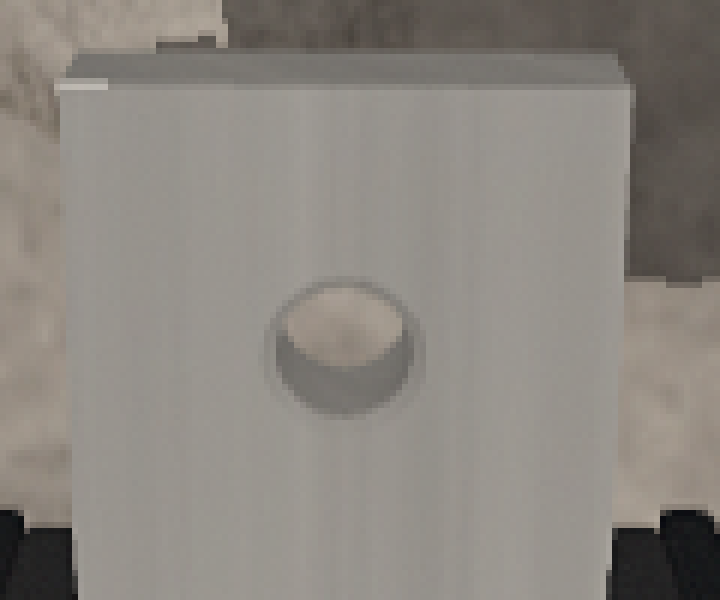

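View pics/w7y.png

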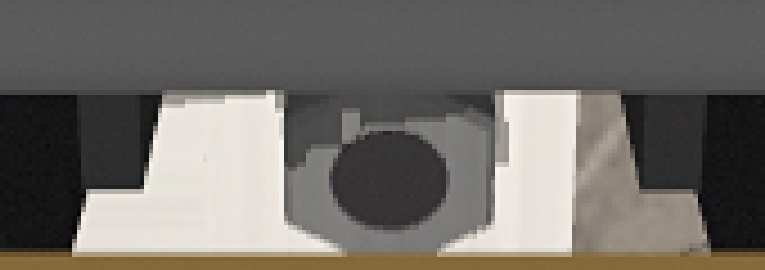

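>>> play_rows:
  moves:
    - [[0, 0, -0.03, 0.02, 10], [0, 0, -0.06, 0.04, 20], [0, 0, -0.09, 0.06, 30], [0, 0, -0.12, 0.08, 40], [0, 0, -0.15, 0.1, 50], [0, 0, -0.18, 0.12, 60], [0, 0, -0.21, 0.14, 70], [0, 0, -0.24, 0.16, 80], [0, 0, -0.27, 0.18, 90], [0, 0, -0.285, 0.1937, 100]]

```text
time_s: 14.6
tcp_pos: [0.6196, -0.0622, 0.2008]
tool_rot: [[-0.004, 0.958, -0.288], [0.001, -0.288, -0.958], [-1.0, -0.004, 0.0]]
force: [0.4, 0.2, -3.1]
finger_gap: 0.0397
```

>>> play_rows:
  moves:
    - [[0, 0, 0, 0, 10], [0, 0, 0, 0, 20], [0, 0, 0, 0, 30], [0, 0, 0, 0, 40], [0, 0, 0, 0, 50], [0, 0, 0, 0, 52.2], [0, 0, 0, 0, 52.2], [0, 0, 0, 0, 52.2], [0, 0, 0, 0, 52.2]]

```text
time_s: 15.72
tcp_pos: [0.6196, -0.0604, 0.203]
tool_rot: [[-0.001, 0.367, -0.93], [0.0, -0.93, -0.367], [-1.0, -0.001, 0.001]]
force: [-0.5, 0.7, -3.0]
finger_gap: 0.0394
```

```bash
python3 - <<'E'
from h import *
st,im,c,r=look('wrist','w8','bracket_1_mid')
goto(st,.6199,-.0603,.042,-1.196)
cv2.polylines(im,[np.round(proj(c,w3((.606,-.034,3.516),L,.039))).astype(int)],True,(0,0,255),1)
cv2.imwrite('pics/w8o.png',im)
for px in ((270,214.5),(365.7,214.5)):
    print((st['tool_rot'].T@(ray(c,px,st['tcp_pos'][2]+.009)-st['tcp_pos'])).round(4))
E
```

```text
t 15.72 tcp [ 0.6196 -0.0604  0.203 ] theta -1.1954 shift [ 1.61e-01  1.00e-04 -4.00e-04] turn 0.0 tilt [-1.e-03  2.e-04 -1.e+00] F [-0.5  0.7 -3. ] gap 0.0394 j [-0.28  0.55  1.46 -0.    1.14  0.92]
[-0.009  -0.0201 -0.0462]
[-0.009   0.0198 -0.0462]
```

View pics/w8o.png

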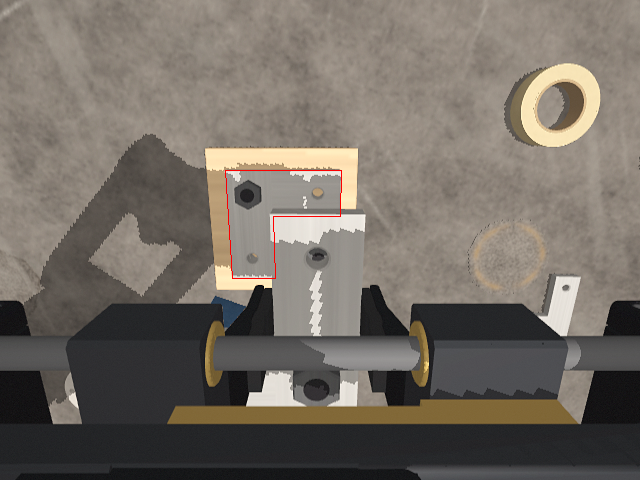

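>>> play_rows:
  moves:
    - [[0, 0.05, 0, 0, 0], [0, 0.1, 0, 0, 0], [0, 0.135, 0, 0, 0], [0, 0.15, 0, 0, 0], [0, 0.154, 0, 0, 0], [0, 0.154, 0, 0, 0], [0, 0.154, 0, 0, 0], [0, 0.154, 0, 0, 0]]

```text
time_s: 16.82
tcp_pos: [0.6206, -0.0606, 0.0508]
tool_rot: [[0.002, 0.366, -0.93], [-0.001, -0.93, -0.366], [-1.0, 0.001, -0.002]]
force: [-0.7, -0.2, -3.3]
finger_gap: 0.0396
```

```bash
python3 - <<'E'
from h import *
st=ctrl.get_state();goto(st,.6199,-.0603,.0425,-1.196)
A=ctrl.snapshot('scene')[170:300,260:420];B=ctrl.snapshot('side')[190:320,230:390]
cv2.imwrite('pics/both8.png',np.hstack([cv2.resize(A,(400,325)),cv2.resize(B,(400,325))]))
E
```

```text
t 16.82 tcp [ 0.6206 -0.0606  0.0508] theta -1.1956 shift [ 0.0083 -0.0006  0.0005] turn 0.0 tilt [ 2.1e-03 -6.0e-04 -1.0e+00] F [-0.7 -0.2 -3.3] gap 0.0396 j [-0.28  0.75  1.56 -0.    0.83  0.92]
```

View pics/both8.png

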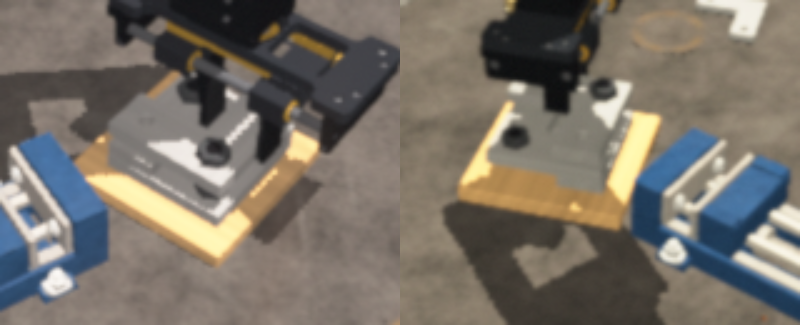

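>>> play_rows:
  moves:
    - [[0, 0.003, 0, 0, 0], [0, 0.005, 0, 0, 0], [0, 0.006, 0, 0, 0], [0, 0.007, 0, 0, 0], [0, 0.007, 0, 0, 0], [0, 0.007, 0, 0, 0]]

```text
time_s: 17.68
tcp_pos: [0.6197, -0.0604, 0.0427]
tool_rot: [[-0.0, 0.366, -0.93], [0.0, -0.93, -0.366], [-1.0, -0.0, 0.0]]
force: [-1.2, 0.8, 0.6]
finger_gap: 0.0399
```

>>> play_rows:
  moves:
    - [[0, 0.0005, 0, 0, 0], [0, 0.0005, 0, 0, 0], [52, 0.0005, 0, 0, 0], [58, 0.0005, 0, 0, 0], [62, 0.0005, 0, 0, 0], [65, 0.0005, 0, 0, 0], [65, 0.0005, 0, 0, 0]]

```text
time_s: 18.55
tcp_pos: [0.6199, -0.0604, 0.042]
tool_rot: [[-0.0, 0.366, -0.93], [-0.0, -0.93, -0.366], [-1.0, 0.0, 0.0]]
force: [0.8, 0.2, 0.7]
finger_gap: 0.0562
```

>>> play_rows:
  moves:
    - [[65, -0.015, 0, 0, 0], [65, -0.05, 0, 0, 0], [65, -0.1, 0, 0, 0], [65, -0.15, 0, 0, 0], [65, -0.18, 0, 0, 0], [65, -0.18, 0, 0, 0], [65, -0.18, 0, 0, 0], [65, -0.18, 0, 0, 0]]

```text
time_s: 19.55
tcp_pos: [0.6187, -0.0601, 0.2203]
tool_rot: [[-0.003, 0.366, -0.93], [0.001, -0.93, -0.366], [-1.0, -0.002, 0.003]]
force: [-0.7, 0.7, -0.5]
finger_gap: 0.0569
```

```bash
python3 - <<'E'
from h import *
ims=[]
for n in ('wrist','scene','side'):
  st,im,c,r=look(n,n+'9','bracket_2_mid')
  for q in r: print(n,q['p'],q['location'],q['region'].sum())
  if r:
    q=min(r,key=lambda q:np.hypot(*(ray(c,q['location'],.05)[:2]-[.606,-.034])))
    p,f=fit([(c,q['region'].astype(np.float32))],.039,(.606,-.034)); print(p.round(4),round(f,3))
  for pp,z,col in (((.606,-.034,.375),.051,(0,0,255)),((.606,-.034,3.516),.039,(255,0,0))):
    pass
  x,y=proj(c,[[.606,-.034,.04]])[0].astype(int)
  ims.append(cv2.resize(im[max(y-80,0):max(y-80,0)+160,max(x-65,0):max(x-65,0)+130],(260,320)))
goto(st,0.6,0,.2,0)
cv2.imwrite('pics/all9.png',np.hstack(ims))
E
```

```text
wrist 0.84 [305.2, 238.1] 7690
[ 0.6047 -0.0336  0.375 ] 0.031
scene 0.81 [343.1, 226.2] 1667
[ 0.6068 -0.0356  0.3683] 0.055
side 0.28 [288.5, 246.1] 693
side 0.16 [309.4, 263.0] 145
[ 0.5953 -0.0202  3.5191] 0.438
t 19.75 tcp [ 0.6194 -0.0603  0.2209] theta -1.1958 shift [ 0.021  -0.0632 -0.0041] turn -68.5 tilt [-2.e-03  6.e-04 -1.e+00] F [-0.2 -0.1 -0.4] gap 0.0565 j [-0.28  0.53  1.44  0.    1.18  0.92]
```

View pics/all9.png

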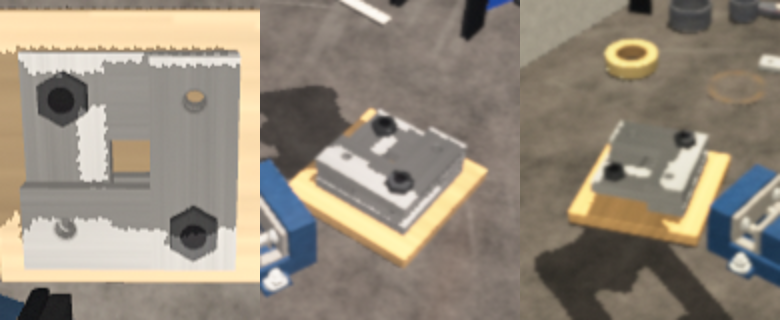

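The pictures show three layers in line, with both visible nuts standing free in the open corners. The gripper is clear of the pile, so I'm handing in.

```bash
python3 -c "
from bench import ctrl
print(ctrl.finish_job())"
```

```text
the job is handed in; nothing more can be done
None
```

I stacked both loose nut brackets on the first one and handed the job in at about 20 s. bracket_3 is the second layer, turned half a turn from the first. bracket_2 is the third layer, turned half a turn from bracket_3.

**Position:** the fits are about 1–3 mm and under 0.02 rad off the first bracket's pose, which I measured at the start and did not re-measure after the placements.

| Bracket | x (m) | y (m) | Yaw (rad) | Cameras |
|---|---|---|---|---|
| bracket_1 (first) | 0.6055 | -0.034 | 0.36–0.38 | scene, side |
| bracket_3 (second layer) | 0.606 | -0.034 | 3.50–3.52 | wrist, scene, side |
| bracket_2 (third layer) | 0.605–0.607 | -0.034 to -0.036 | 0.37 | wrist, scene |

**Height and level:** the contact heights at each release matched one and two plate thicknesses above the first bracket. The last pictures show the pile flat with both visible nuts free, but I did not measure its level.

**Check that failed:** the final side-camera fit of the top bracket did not work. The network split the pile into low-confidence pieces (p 0.28 and 0.16), so I disregarded it.

**Small bracket:** no move came near the small bracket, but I did not re-measure it.

**Robot:** it ended about 0.17 m above the pile, touching nothing. The tool force read only a few newtons after every move.

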